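# Voltage check through the test port of a power supply drawer

### The arm

A 7-joint arm with a two-finger parallel gripper is mounted at the origin on the work surface. World frame = base frame: x ahead of the robot, y to its left, z up, the work surface at z = 0. Lengths are in mm, angles in rad, forces in N, time in s.
With the tool pointing down it reaches from about 425 to 975 mm from the base axis. Payload 16.7 kg.
Tool frame: the origin (TCP) lies between the finger pads; the fingertips stand 14 mm ahead of it and the grasp point (between the pads) lies 5 mm behind it; y points along the fingers, x is the direction in which the jaws open and shut, and the axes are right-handed (so a half turn about y gives the same grasp; the last joint's range is limited). The gripper opens to 85 mm and grips with 20 to 120 N. Pads are 22 mm wide; open, the fingers measure 114 mm over their backs; the gripper's body (76 mm by 85 mm) begins 54 mm behind the grasp point. The pads swing forward as they close: fully open they stand 13 mm farther back than shut.
Start: joints at [-1.304, 0.426, 0.074, 1.606, -0.034, 1.111, -0.067], TCP at [272.649, 617.446, 245.302] pointing down, gripper open.
Joint ranges: [-2.85, 2.85], [-0.5, 2.14], [-1.23, 1.37], [0.21, 2.46], [-1.02, 4.16], [0.16, 2.05], [-2.73, 2.73]. Speed limits (rad/s): [1.89, 1.89, 2.39, 2.39, 3.01, 3.01, 3.01].

### API

Orientations are given as a unit quaternion [w, x, y, z].
In Python, from station import robot, imaging gives the robot as it stands. The module is installed in compiled form; this text tells all that it offers.
- The arm moves only by the tool send_rows, never from a script. Its argument "series" is a list that holds one entry, the list of rows, each a list of 6 numbers: the shift along the tool's x, y, z in units of 20 cm (1.0 is 20 cm), then the turn, a rotation vector about the tool's x, y, z in units of pi/2 rad (1.0 is pi/2 rad). In form: [[[tx, ty, tz, ax, ay, az], ...]]. A call has exactly 8 rows; each row is the pose to reach, as a shift and turn from the pose commanded when the call began, along the tool's axes at that moment; what a row does not reach only later rows make up. A row lasts 1/10 s, in which the tool goes at most 50 mm and 8.59 degrees, less where a joint would pass 70% of its speed; a pose out of reach is approached as far as the arm can. A call with a number of a shift or a turn outside -1 to 1 is refused whole. A call with a gripper value outside its range is refused whole. "jaw" is the gripper command: -1 is shut, 1 is fully open, values between are in proportion, set as the call begins (left out, the last holds). The fingers move at their own pace and stop on an object; the grip force is fixed at half the most. Time passes only in rows, so rows that repeat a pose let the fingers close, or fill a call up. It gives the time, the measured TCP pose, the force and the opening at its end, in the units of the state.
- robot.get_obs(): the state, without advancing time (a new reading comes with each control period).
- imaging.capture(name): name is "scene" or "side" or "wrist"; returns a dict with "frame" (400x640x3 uint8, red, green, blue), "fx", "fy", "cx", "cy" (pixels), "rvec" (rotation vector, rad) and "tvec" (3), from world to camera coordinates, as OpenCV has them. Camera axes: x right, y down, z forward; pixel columns grow to the right and rows downward; lengths in mm; the calibration is good to about 2 mm. A picture is of the moment at which its call begins. There is no depth.
- robot.close_job(): hands the job in, once; it reports no verdict.
The state is a dict: "time": time; "joint_pos": joint angles; "joint_velocities": joint speeds; "joint_torque": joint torques, N m; "tool_pos": TCP position; "tool_rot": TCP orientation; "contact_force": force on the tool from outside, world axes, zero at the start; "wrist_torque": the same for the moment, N m; "opening": finger opening in mm.
Only numpy, scipy, OpenCV 4.12 (cv2) and the standard library are available. Lean on these libraries where they do the work, as an engineer would, in place of code of your own. Each camera call takes 0.05 s, during which the arm holds its last target.

### The job

Check the power supply on the bench for live voltage: pull its drawer by the handle out to its stop, take the voltage-detector pen (the tall pen with the pocket clip) out of the tool block, and lower its slim nose straight down the middle of the round test port in the drawer's metal cover until the tip is about one and a half centimetres above the terminal inside. The pen must never touch the drawer, neither its cover nor the wall of the port, and the other two tools in the block and the bottle beside the supply stay where they are. Finish while still holding the pen there: upright, centred in the port and still; do not put it down or let go.

Things in the scene. Friction and masses are not known exactly. Their poses are not given: they have to be found in the camera images.
- drawer (a joint): how far the power supply's drawer is pulled out, in m: 0 shut, 0.15 at its stop; it may start up to 25 mm ajar. It slides level towards the robot, against about 2.5 N of friction plus 12 N per m/s, and stays where it is left
- unit: the power supply: a fixed grey metal enclosure 210 mm wide (y), 260 mm deep (x), 115 mm high, its drawer in the near face. Origin at table level under the middle of its front edge, x into it. With the drawer at its stop the test port stands 90 mm outside this edge
- drawer_handle (a point): middle of the drawer's handle: a level round steel bar 10 mm thick, 96 mm long along this point's y axis, 85 mm above the table, 40 mm in front of the drawer's white front panel (bar axis to panel) and joined to it at both ends. This point's x axis points into the supply: pull along -x. It moves with the drawer
- port (a point): centre of the mouth of the test port: an upright steel tube in the drawer's flat steel cover, 20 mm bore, 25 mm outside, 14 mm long; mouth 94 mm above the table, 2 mm above the cover. Axes as the handle's; it moves with the drawer, 106 mm behind the handle (+x) and 35 mm to its +y side; inside the enclosure while shut. The terminal's top is straight below, 58 mm under the mouth
- pen: voltage-detector pen, loose, 155 mm long, 35 to 70 g, upright in the tool block, nose down. Origin at its tip, z up along it. Nose white, 8 mm thick, 0 to 60 mm from the tip; then a square shoulder and the dark round 20 mm body, 60 to 155 mm. A 6 mm wide steel clip on its +x side, 102 to 148 mm up, stands 15 mm from the axis: grip across its y axis. Tallest of the three tools
- pen_tip (a point): end of the pen's nose (the pen's origin), z axis up along the pen; at first 12 mm above the table
- stand: tool block: a fixed wooden block 190 x 60 mm and 72 mm high, its length along its x axis; three 13 mm holes, 66 mm deep, at -65, 0 and +65 mm along x, hold the pen, the driver and the trimmer in any order. It stands left or right of the supply. Origin under its centre
- driver: short screwdriver standing in the tool block, thick dark ribbed round handle 27 mm wide, its top 138 mm above the table; leave it there. Origin at its tip, 20 mm above the table
- trimmer: slim trimming tool standing in the tool block, grey handle 11 mm thick with an 18 mm collar, its top 126 mm above the table; leave it there. Origin at its tip, 22 mm above the table
- flux: loose small amber bottle, 42 mm across and 85 mm high, at the left side of the supply; leave it. Origin under its centre
There are look-alikes about, which are no part of the job. Leave any blue look-alike of the pen alone.

How it is judged (in metres and radians):
On the way, in this order (a step that is already met when the one before it is completed fails the run):
1. the drawer is pulled out to its stop (within 15 mm) (value of joint drawer above 0.135 m), for 0.2 s.
2. the pen is lifted clear of the tool block by the gripper (height (world z) of pen_tip above 0.08 m and contact force between pen and the fingers above 0.5 N and contact force between pen and stand below 0.1 N), for 0.2 s.
At the end, for the whole second after the job is handed in: The drawer is at its stop (within 15 mm) and the gripper, alone, holds the pen with its tip inside the port, 6 to 24 mm above the terminal (34 to 52 mm below the mouth), within 3.5 mm of the port's axis, upright within 4.5 degrees and still (under 15 mm/s) (value of joint drawer above 0.135 m and horizontal distance between pen_tip and port below 0.0035 m and z of pen_tip in the frame of port between -0.052 and -0.034 m and angle between pen_tip's own z axis and vertical below 0.08 rad and contact force between pen and the fingers above 0.5 N and contact force between pen and unit below 0.1 N and linear speed of pen below 0.015 m/s and angular speed of pen below 0.15 rad/s); the arm keeps its last pose, push and grip.
It fails at once if the pen touches the drawer: its cover, front or the wall of the port (contact force between pen and drawer above 0.3 N).
It fails at once if the screwdriver or the trimming tool is moved in or out of the tool block (over 25 mm) (distance of any of driver, trimmer from where it was at the start of the episode above 0.025 m).
It fails at once if the bottle is pushed away (over 30 mm) (distance of flux from where it was at the start of the episode above 0.03 m).
It also fails if it takes over 66 s, if anything falls off the work surface, if the arm or the gripper's body presses on something with over 40 N, if the wrist force passes 120 N, or if a joint passes its speed limit or range.

## Working session

There is one attempt and no reset: what is moved stays moved. The work goes in short steps, Python scripts to look and compute and a tool call to move; the robot and the scene stay as the last step left them, time stands still between calls to the robot, and variables do not carry over. Pictures are saved under pics/ and viewed, and the job is handed in when it is done.

Besides the shell and the picture viewer there is one more tool, called in YAML: its name, and indented under it one key for each argument. send_rows: Moves the arm, as the interface text tells. Shifts and turns lie within -1 to 1; 1 stands for 20 cm of shift or pi/2 rad of turn. Its arguments: {"type":"object","properties":{"series":{"type":"array"},"jaw":{"type":"number"}},"required":["series"]}

```bash
mkdir -p pics
cat > h.py <<'E'
import numpy as np, cv2
from scipy.spatial.transform import Rotation as R
from station import robot, imaging
def cap(n,fn=None):
    c=imaging.capture(n); im=cv2.cvtColor(c['frame'],cv2.COLOR_RGB2BGR)
    if fn: cv2.imwrite('pics/'+fn,im)
    return c
def ray(c,u,v):
    Rm,_=cv2.Rodrigues(np.array(c['rvec'],float)); t=np.array(c['tvec'],float).ravel()
    d=Rm.T@np.array([(u-c['cx'])/c['fx'],(v-c['cy'])/c['fy'],1]); return -Rm.T@t, d/np.linalg.norm(d)
def onz(c,u,v,z):
    o,d=ray(c,u,v); return o+d*(z-o[2])/d[2]
def proj(c,p):
    return cv2.projectPoints(np.array(p,float).reshape(-1,1,3),np.array(c['rvec'],float),np.array(c['tvec'],float),np.array([[c['fx'],0,c['cx']],[0,c['fy'],c['cy']],[0,0,1.]]),None)[0].reshape(-1,2)
def tri(c1,p1,c2,p2):
    o1,d1=ray(c1,*p1);o2,d2=ray(c2,*p2)
    A=np.stack([d1,-d2],1); s=np.linalg.lstsq(A,o2-o1,rcond=None)[0]
    a=o1+s[0]*d1;b=o2+s[1]*d2; return (a+b)/2,np.linalg.norm(a-b)
E
python3 - <<'E'
from h import *
import pickle
np.set_printoptions(precision=3,suppress=True)
D={}
for n in ['scene','side','wrist']:
    c=cap(n,n+'0.png'); D[n]=c; print(n,c['fx'],c['cx'],c['cy'],ray(c,c['cx'],c['cy']))
pickle.dump(D,open('d0.pkl','wb'))
print(robot.get_obs())
E
```

```text
scene 384.70323211632825 320.3772160415531 199.07446732670292 (array([1302.31 , -151.839,  639.426]), array([-0.812,  0.221, -0.54 ]))
side 505.52493708523485 316.4712120384335 198.59697333936887 (array([   7.254, -917.369,  710.9  ]), array([ 0.367,  0.791, -0.489]))
wrist 279.287907697156 324.49713355061897 199.92386045609047 (array([208.091, 645.803, 374.258]), array([ 0.259, -0.117, -0.959]))
{'time': 0.15, 'joint_pos': array([-1.305,  0.427,  0.074,  1.606, -0.034,  1.111, -0.067]), 'joint_velocities': array([ 0.001, -0.001,  0.   , -0.003, -0.   ,  0.   ,  0.001]), 'joint_torque': array([  0.005, -95.032,   3.764, -46.376,   0.019,   0.008,   0.   ]), 'tool_pos': array([272.516, 617.21 , 244.778]), 'tool_rot': array([-0.592,  0.593,  0.386, -0.386]), 'contact_force': array([-0.135,  0.902, -0.336]), 'wrist_torque': array([ 0.042,  0.013, -0.043]), 'opening': 85.52775060103271}
```

View pics/scene0.png

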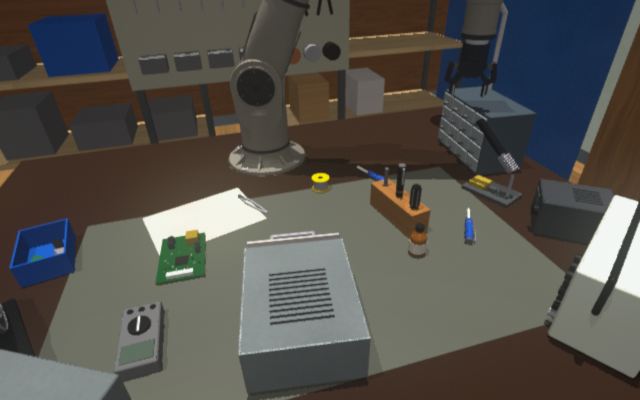

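View pics/side0.png

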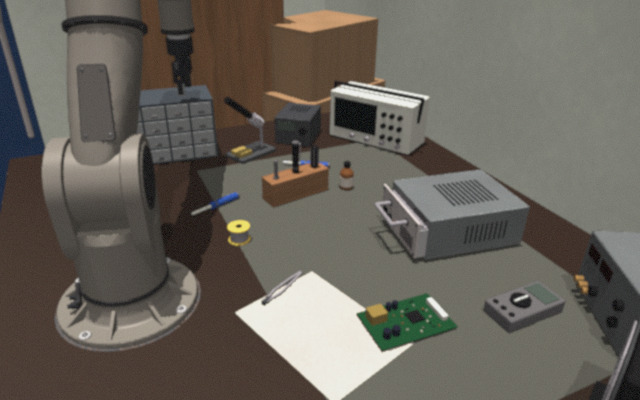

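View pics/wrist0.png

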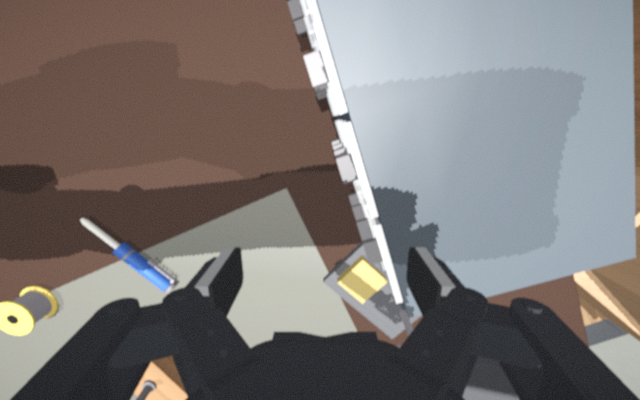

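Run:
```python
import cv2
a=cv2.imread('pics/scene0.png')[155:270,350:490]; b=cv2.imread('pics/side0.png')[130:210,250:370]
c=cv2.imread('pics/scene0.png')[220:390,230:380]; d=cv2.imread('pics/side0.png')[160:265,365:535]
f=lambda x:cv2.resize(x,(395,295),interpolation=cv2.INTER_CUBIC)
cv2.imwrite('pics/z0.png',cv2.vconcat([cv2.hconcat([f(a),f(b)]),cv2.hconcat([f(c),f(d)])]))
```

```text
(no output)
```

View pics/z0.png

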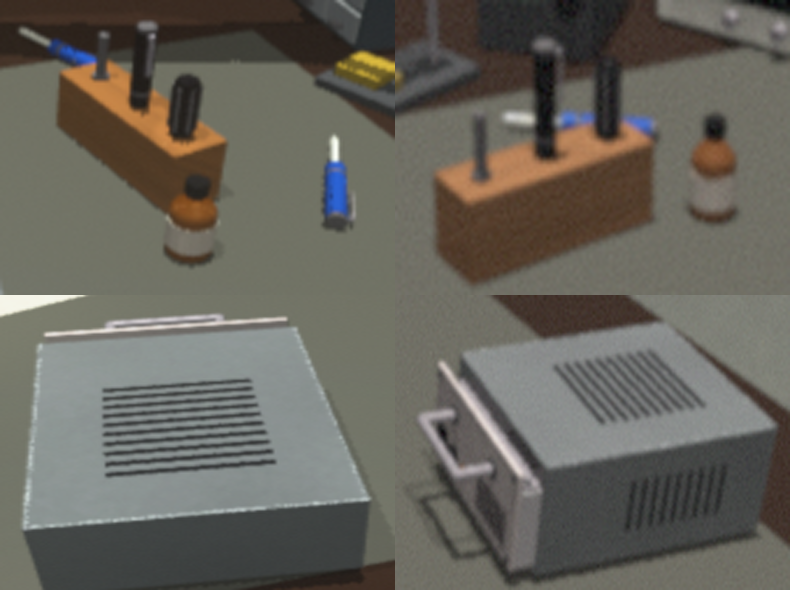

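Run:
```python
from h import *
import pickle
np.set_printoptions(precision=1,suppress=True)
D=pickle.load(open('d0.pkl','rb'));s=D['scene'];d=D['side']
P=[onz(s,*p,115) for p in [(244.4,248.8),(343.9,239),(369.7,336.9),(239.5,353.6)]]
print(np.array(P)); 
for i in range(4): print(np.linalg.norm(P[i]-P[(i+1)%4]))
x=((P[2]-P[1])+(P[3]-P[0])); print('yaw',np.arctan2(x[1],x[0]),(P[0]+P[1])/2)
print('unit side cam', [onz(d,*p,115) for p in [(365+68*.43,160+60*.356),(365+148*.43,160+172*.356),(365+380*.43,160+132*.356),(365+268*.43,160+28*.356)]])
for p in [(270.6,236.1),(314.3,233.2)]: print('handle scene',onz(s,*p,88))
for p in [(377.5,202.4),(393,223.4)]: print('handle side',onz(d,*p,85))
# pen top
ps=(350+148*140/395,155+27*115/295); pd=(250+(545-395)*120/395,130+45*80/295)
print('pen top',tri(s,ps,d,pd),onz(s,*ps,167),onz(d,*pd,167))
ps=(350+142*140/395,155+103*115/295); pd=(250+(545-395)*120/395,130+153*80/295)
print('pen shoulder',onz(s,*ps,72),onz(d,*pd,72))
ps=(350+187*140/395,155+80*115/295); pd=(250+(610-395)*120/395,130+62*80/295)
print('driver top',onz(s,*ps,138),onz(d,*pd,138))
ps=(350+103*140/395,155+35*115/295); pd=(250+(481-395)*120/395,130+117*80/295)
print('trim top',onz(s,*ps,126),onz(d,*pd,126))
print('stand corners',[onz(s,350+a*140/395,155+b*115/295,72) for a,b in [(60,73),(107,55),(226,140),(175,157)]])
print('flux',onz(s,350+190*140/395,155+252*115/295,0),onz(d,250+318*120/395,130+212*80/295,0))
```

```text
[[ 650.6 -144.   115. ]
 [ 683.9   66.9  115. ]
 [ 934.5   24.2  115. ]
 [ 903.3 -181.2  115. ]]
213.5059284457072
254.20862184125434
207.73652397507846
255.46457995400644
yaw -0.1574638970272532 [667.2 -38.6 115. ]
unit side cam [array([675.9,  49.9, 115. ]), array([ 641.9, -147.7,  115. ]), array([ 896.1, -189.9,  115. ]), array([925.8,  14.1, 115. ])]
handle scene [589.8 -79.9  88. ]
handle scene [610.5  19.6  88. ]
handle side [609.1  17.1  85. ]
handle side [591.6 -83.3  85. ]
pen top (array([500.3, 290.8, 162.2]), np.float64(5.023311879467999)) [504.2 289.5 167. ] [494.7 274.4 167. ]
pen shoulder [499.4 294.9  72. ] [498.1 285.2  72. ]
driver top [566.9 299.5 138. ] [559.3 285.  138. ]
trim top [437.6 277.7 126. ] [431.1 260.  126. ]
stand corners [array([415.4, 243.9,  72. ]), array([392.8, 306.5,  72. ]), array([587. , 336.4,  72. ]), array([599.3, 278.5,  72. ])]
flux [658.2 270.8   0. ] [652.1 259.5   0. ]
```

```bash
cat >> h.py <<'E'
def tool():
    o=robot.get_obs(); q=o['tool_rot']; return np.array(o['tool_pos']),R.from_quat([q[1],q[2],q[3],q[0]])
def plan(p,xdir,cur=None):
    "row numbers for target TCP p, tool x along xdir(yaw rad in world), tool y down"
    t,r=cur or tool()
    x=np.array([np.cos(xdir),np.sin(xdir),0]);y=np.array([0,0,-1.]);
    rt=R.from_matrix(np.stack([x,y,np.cross(x,y)],1))
    sh=r.inv().apply(np.array(p)-t)/200; tu=(r.inv()*rt).as_rotvec()/(np.pi/2)
    return np.round(np.r_[sh,tu],4), 'dist',np.linalg.norm(np.array(p)-t),'deg',np.degrees(np.linalg.norm(tu)*np.pi/2)
E
python3 - <<'E'
from h import *
import pickle
np.set_printoptions(precision=3,suppress=True)
t,r=tool(); print(t,r.as_matrix(), np.arctan2(r.as_matrix()[1,0],r.as_matrix()[0,0]))
c=pickle.load(open('d0.pkl','rb'))['wrist']; o,d=ray(c,c['cx'],c['cy']); print(r.inv().apply(o-t),r.inv().apply(d))
for yw in (-.158,np.pi-.158): print(plan([640,-30,230],yw),plan([560,-20,230],yw))
E
```

```text
[272.516 617.21  244.778] [[ 0.404 -0.    -0.915]
 [ 0.915 -0.001  0.404]
 [-0.001 -1.    -0.   ]] 1.155025946690093
[   0.008 -129.486   70.476] [-0.001  0.959 -0.284]
(array([-2.218,  0.076, -2.988,  0.   ,  0.836, -0.001]), 'dist', np.float64(744.4081370891575), 'deg', np.float64(75.23086515584824)) (array([-2.334,  0.076, -2.602,  0.   ,  0.836, -0.001]), 'dist', np.float64(699.2151642394123), 'deg', np.float64(75.23086515584824))
(array([-2.218,  0.076, -2.988, -0.001, -1.164, -0.001]), 'dist', np.float64(744.4081370891575), 'deg', np.float64(104.76916378661912)) (array([-2.334,  0.076, -2.602, -0.001, -1.164, -0.001]), 'dist', np.float64(699.2151642394123), 'deg', np.float64(104.76916378661912))
```

Run:
```python
from h import *
print(plan([470,285,290],1.5))
```

```text
(array([-1.1209e+00, -2.2490e-01, -1.5742e+00, -1.0000e-04, -2.1960e-01,
       -6.0000e-04]), 'dist', np.float64(389.112316964399), 'deg', np.float64(19.76563575647664))
```

send_rows:
  series:
    - [[-0.1, -0.06, -0.14, 0, -0.03, 0], [-0.2, -0.12, -0.28, 0, -0.06, 0], [-0.3, -0.18, -0.42, 0, -0.09, 0], [-0.4, -0.22, -0.56, 0, -0.12, 0], [-0.5, -0.22, -0.7, 0, -0.15, 0], [-0.6, -0.22, -0.84, 0, -0.18, 0], [-0.7, -0.22, -0.97, 0, -0.22, 0], [-0.72, -0.22, -1.0, 0, -0.22, 0]]

```text
time: 0.95
tool_pos: [399.6, 401.3, 289.4]
tool_rot: [-0.517, 0.518, 0.481, -0.482]
contact_force: [0.2, 0.5, -0.2]
opening: 85.5
```

Run:
```python
from h import *
print(tool()[0],plan([470,285,290],1.5))
```

```text
[399.56690079 401.34777733 289.44901604] (array([-5.547e-01, -2.100e-03, -3.934e-01,  4.000e-04, -1.100e-03,
       -5.000e-04]), 'dist', np.float64(136.00709664080276), 'deg', np.float64(0.11512157048473182))
```

Follows quickly. Finish the approach, then look down at the block.

send_rows:
  series:
    - [[-0.11, 0, -0.08, 0, 0, 0], [-0.22, 0, -0.16, 0, 0, 0], [-0.33, 0, -0.24, 0, 0, 0], [-0.44, 0, -0.32, 0, 0, 0], [-0.52, 0, -0.37, 0, 0, 0], [-0.55, 0, -0.39, 0, 0, 0], [-0.55, 0, -0.39, 0, 0, 0], [-0.55, 0, -0.39, 0, 0, 0]]

```text
time: 1.75
tool_pos: [466.9, 290.9, 289.2]
tool_rot: [0.517, -0.517, -0.482, 0.482]
contact_force: [-1.2, 0.4, -0.3]
opening: 85.5
```

Run:
```python
from h import *
import pickle
c=cap('wrist','w1.png'); pickle.dump(c,open('w1.pkl','wb')); im=cv2.imread('pics/w1.png'); print(tool()[0])
```

```text
[466.84514885 290.98496708 289.21066314]
```

View pics/w1.png

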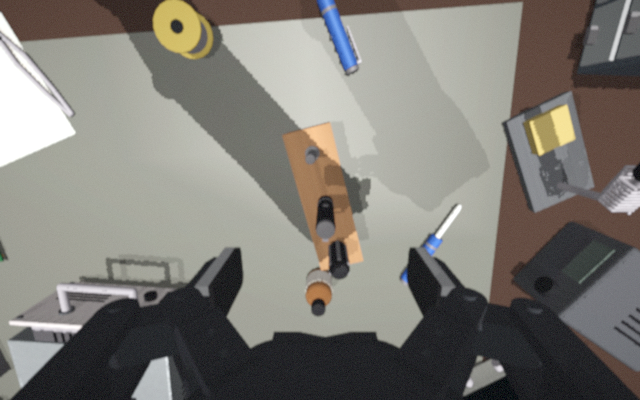

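Run:
```python
from h import *
print(tool()[0])
im=cv2.imread('pics/w1.png')[110:320,260:400]
cv2.imwrite('pics/w1z.png',cv2.resize(im,None,fx=2.8,fy=2.8,interpolation=cv2.INTER_CUBIC))
im=cv2.imread('pics/w1.png')[250:350,0:240]
cv2.imwrite('pics/w1h.png',cv2.resize(im,None,fx=3,fy=3,interpolation=cv2.INTER_CUBIC))
```

```text
[466.84514885 290.98496708 289.21066314]
```

View pics/w1z.png

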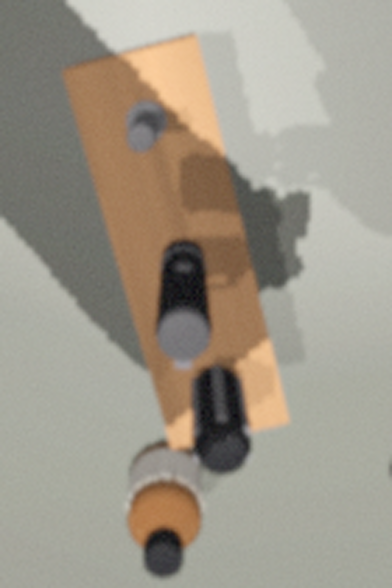

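View pics/w1h.png

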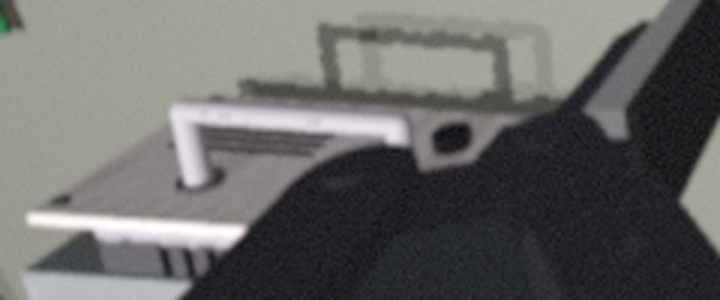

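Run:
```python
from h import *
import pickle
np.set_printoptions(precision=1,suppress=True)
c=pickle.load(open('w1.pkl','rb'))
f=lambda a,b,z:onz(c,260+a/2.8,110+b/2.8,z)
print('pentop',f(185,335,167),'clip',f(182,364,160))
print('driver',f(223,448,138),'trim',f(144,135,126))
print('stand',f(63,72,72),f(197,35,72),f(290,422,72),f(170,450,72))
print('flux',f(163,550,85))
for a,b in ((176,106),(400,122)): print('handle',onz(c,a/3,250+b/3,88))
print(plan([600,-31,240],-.158))
```

```text
pentop [500.9 289.3 167. ] clip [514.9 287.3 160. ]
driver [563.  300.6 138. ] trim [436.5 278.5 126. ]
stand [414.3 242.6  72. ] [402.9 301.5  72. ] [590.  335.7  72. ] [601.5 275.4  72. ]
flux [650.  268.5  85. ]
handle [590.  -80.6  88. ]
handle [605.2  18.5  88. ]
(array([-1.6,  0.2, -0.8, -0. ,  1.1, -0. ]), 'dist', np.float64(351.88950364752867), 'deg', np.float64(95.10972276294619))
```

send_rows:
  series:
    - [[-0.12, 0.03, -0.06, 0, 0.09, 0], [-0.24, 0.05, -0.12, 0, 0.18, 0], [-0.36, 0.08, -0.18, 0, 0.27, 0], [-0.48, 0.1, -0.24, 0, 0.36, 0], [-0.6, 0.12, -0.3, 0, 0.45, 0], [-0.73, 0.15, -0.36, 0, 0.54, 0], [-0.86, 0.18, -0.43, 0, 0.63, 0], [-1.0, 0.2, -0.5, 0, 0.7, 0]]
  jaw: -0.2

```text
time: 2.6
tool_pos: [553.4, 83.7, 248.9]
tool_rot: [0.693, -0.693, -0.14, 0.14]
contact_force: [0.1, -0.6, -0.3]
opening: 34.0
```

Run:
```python
from h import *
print(tool()[0],plan([599,-31,200],-.16))
```

```text
[553.35112238  83.72324678 248.93814045] (array([-1.150e-02,  2.445e-01, -6.173e-01, -2.000e-04,  3.548e-01,
       -1.000e-04]), 'dist', np.float64(132.81635806397998), 'deg', np.float64(31.934804273944067))
```

send_rows:
  series:
    - [[0, 0.04, -0.12, 0, 0.09, 0], [-0.01, 0.09, -0.24, 0, 0.18, 0], [-0.01, 0.14, -0.36, 0, 0.27, 0], [-0.01, 0.19, -0.48, 0, 0.35, 0], [-0.01, 0.24, -0.58, 0, 0.355, 0], [-0.01, 0.24, -0.615, 0, 0.355, 0], [-0.01, 0.24, -0.615, 0, 0.355, 0], [-0.01, 0.24, -0.615, 0, 0.355, 0]]

```text
time: 3.4
tool_pos: [599.4, -29.5, 201.6]
tool_rot: [0.705, -0.705, 0.055, -0.055]
contact_force: [0.3, 0.8, 0.4]
opening: 34.0
```

Run:
```python
from h import *
import pickle
c=cap('wrist','w2.png'); pickle.dump(c,open('w2.pkl','wb')); s=cap('side','s2.png');print(tool()[0])
```

```text
[599.42534858 -29.43646783 201.73879368]
```

View pics/w2.png

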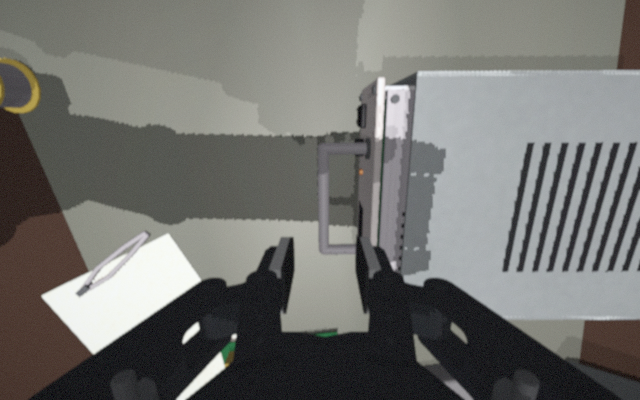

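Run:
```python
from h import *
import pickle
np.set_printoptions(precision=4,suppress=True)
c=pickle.load(open('w2.pkl','rb'))
g=cv2.cvtColor(cv2.imread('pics/w2.png'),cv2.COLOR_BGR2GRAY).astype(int)
for v in (165,195,225): print(v,g[v,312:338])
a=onz(c,322.7,150,87);b=onz(c,324,249,87);print(a,b,np.linalg.norm(a-b),np.arctan2(-(a-b)[0],(a-b)[1]))
m=(a+b)/2;print(m, plan([m[0],m[1],80],-.155))
```

```text
165 [ 99  99 103  99  96  89  94  99 105  99 101 107 107 104  99 101  95  96
 103  99  99 103 101  96 104 102]
195 [ 98 101  98 100  95  98 107 115 124 131 137 145 138 136 130 122 112 100
  94  97 101  99  95 100 100 100]
225 [179 177 177 182 177 171 150 126 124 131 133 139 141 135 132 125 126 148
 152 154 146 129 120 130 144 152]
[606.4444  14.3683  87.    ] [592.9603 -79.0292  87.    ] 94.36587071464237 -0.14338250356689475
[599.7024 -32.3304  87.    ] (array([ 0.0034,  0.6087, -0.0145, -0.0005,  0.0001,  0.0002]), 'dist', np.float64(121.77350128977795), 'deg', np.float64(0.04777886220630029))
```

send_rows:
  series:
    - [[0, 0.1, -0.01, 0, 0, 0], [0, 0.2, -0.015, 0, 0, 0], [0, 0.3, -0.015, 0, 0, 0], [0, 0.4, -0.015, 0, 0, 0], [0, 0.5, -0.015, 0, 0, 0], [0, 0.58, -0.015, 0, 0, 0], [0, 0.6, -0.015, 0, 0, 0], [0, 0.6, -0.015, 0, 0, 0]]

```text
time: 4.3
tool_pos: [599.4, -33.1, 81.6]
tool_rot: [0.705, -0.705, 0.055, -0.055]
contact_force: [0.3, -0.3, 0.0]
opening: 34.3
```

send_rows:
  series:
    - [[0, 0, 0, 0, 0, 0], [0, 0, 0, 0, 0, 0], [0, 0, 0, 0, 0, 0], [0, 0, 0, 0, 0, 0], [0, 0, 0, 0, 0, 0], [0, 0, 0, 0, 0, 0], [0, 0, 0, 0, 0, 0], [0, 0, 0, 0, 0, 0]]
  jaw: -1

```text
time: 5.1
tool_pos: [599.2, -33.5, 81.9]
tool_rot: [0.705, -0.705, 0.055, -0.055]
contact_force: [-2.9, 0.6, 5.2]
opening: 8.2
```

send_rows:
  series:
    - [[-0.04, 0, 0, 0, 0, 0], [-0.1, 0, 0, 0, 0, 0], [-0.17, 0, 0, 0, 0, 0], [-0.24, 0, 0, 0, 0, 0], [-0.31, 0, 0, 0, 0, 0], [-0.38, 0, 0, 0, 0, 0], [-0.45, 0, 0, 0, 0, 0], [-0.5, 0, 0, 0, 0, 0]]

```text
time: 5.9
tool_pos: [500.0, -18.5, 81.9]
tool_rot: [-0.705, 0.705, -0.055, 0.056]
contact_force: [3.9, -4.6, 3.1]
opening: 7.7
```

Run:
```python
from h import *
print(robot.get_obs())
```

```text
{'time': 5.9, 'joint_pos': array([-0.51954422,  0.41125292,  0.51951585,  2.15352458, -0.33299624,
        0.65170657,  0.07443908]), 'joint_velocities': array([-0.09649323, -0.13206448,  0.02994525,  0.20386895,  0.04497458,
       -0.09461421, -0.06459576]), 'joint_torque': array([ -0.59178907, -65.15969038,   7.86142319, -27.86250472,
        -0.76155245,   1.5000711 ,   0.11276831]), 'tool_pos': array([499.98823356, -18.46718058,  81.86136504]), 'tool_rot': array([-0.70491909,  0.70494323, -0.0549038 ,  0.0559437 ]), 'contact_force': array([ 3.93073506, -4.62993168,  3.13655293]), 'wrist_torque': array([-0.75168472, -0.66596378,  0.05947343]), 'opening': 7.6807379073573765}
```

send_rows:
  series:
    - [[-0.03, 0, 0, 0, 0, 0], [-0.06, 0, 0, 0, 0, 0], [-0.09, 0, 0, 0, 0, 0], [-0.11, 0, 0, 0, 0, 0], [-0.13, 0, 0, 0, 0, 0], [-0.14, 0, 0, 0, 0, 0], [-0.15, 0, 0, 0, 0, 0], [-0.155, 0, 0, 0, 0, 0]]

```text
time: 6.7
tool_pos: [470.4, -13.9, 81.9]
tool_rot: [-0.705, 0.705, -0.055, 0.056]
contact_force: [7.6, -6.8, -1.3]
opening: 8.2
```

send_rows:
  series:
    - [[-0.005, 0, 0, 0, 0, 0], [-0.01, 0, 0, 0, 0, 0], [-0.015, 0, 0, 0, 0, 0], [-0.02, 0, 0, 0, 0, 0], [-0.025, 0, 0, 0, 0, 0], [-0.03, 0, 0, 0, 0, 0], [-0.03, 0, 0, 0, 0, 0], [-0.03, 0, 0, 0, 0, 0]]

```text
time: 7.5
tool_pos: [470.1, -13.9, 82.2]
tool_rot: [-0.704, 0.706, -0.051, 0.06]
contact_force: [44.2, -13.9, -47.5]
opening: 8.1
```

send_rows:
  series:
    - [[0.01, 0, 0, 0, 0, 0], [0.02, 0, 0, 0, 0, 0], [0.027, 0, 0, 0, 0, 0], [0.027, 0, 0, 0, 0, 0], [0.027, 0, 0, 0, 0, 0], [0.027, 0, 0, 0, 0, 0], [0.027, 0, 0, 0, 0, 0], [0.027, 0, 0, 0, 0, 0]]
  jaw: -0.2

```text
time: 8.3
tool_pos: [468.9, -13.3, 81.3]
tool_rot: [-0.705, 0.705, -0.055, 0.055]
contact_force: [0.0, 0.4, -0.2]
opening: 34.4
```

send_rows:
  series:
    - [[0, -0.06, 0, 0, 0, 0], [0, -0.16, 0, 0, 0, 0], [0, -0.28, 0, 0, 0, 0], [0, -0.4, 0, 0, 0, 0], [0, -0.52, 0, 0, 0, 0], [0, -0.64, 0, 0, 0, 0], [0, -0.76, 0, 0, 0, 0], [0, -0.85, 0, 0, 0, 0]]

```text
time: 9.1
tool_pos: [469.0, -13.7, 253.5]
tool_rot: [0.705, -0.705, 0.055, -0.056]
contact_force: [-0.6, 0.2, 0.6]
opening: 34.1
```

Run:
```python
from h import *
import pickle
c=cap('wrist','w3.png'); s=cap('scene','sc3.png');d=cap('side','sd3.png');print(robot.get_obs()['tool_pos'])
pickle.dump((c,s,d),open('w3.pkl','wb'))
```

```text
[469.28353551 -13.33555415 252.67210979]
```

View pics/w3.png

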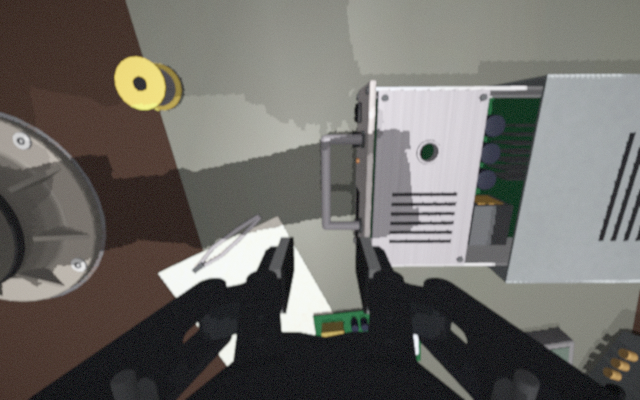

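View pics/sd3.png

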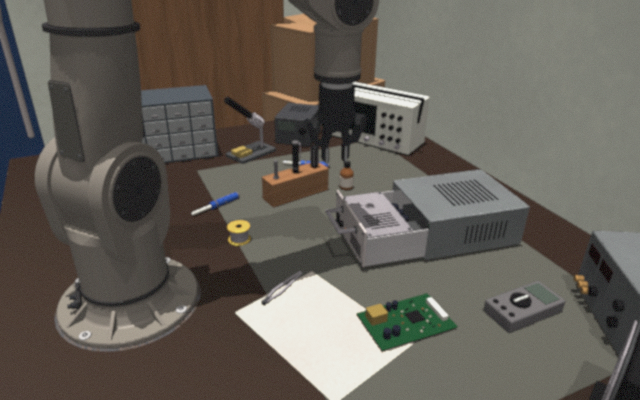

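View pics/sc3.png

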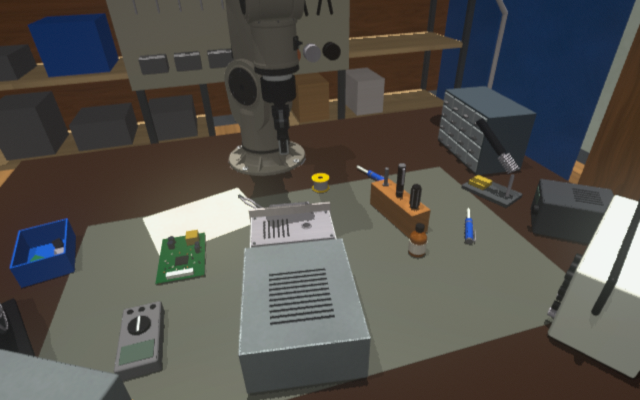

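Run:
```python
from h import *
import pickle
np.set_printoptions(precision=4,suppress=True)
c,s,d=pickle.load(open('w3.pkl','rb'))
im=cv2.imread('pics/w3.png'); x0,y0=410,135
cr=im[y0:170,x0:446]; cv2.imwrite('pics/w3z.png',cv2.resize(cr,None,fx=12,fy=12,interpolation=cv2.INTER_CUBIC))
a=onz(c,324.5,137,87);b=onz(c,325.5,225,87); print('handle',a,b,np.arctan2(-(a-b)[0],(a-b)[1]),(a+b)/2)
p=onz(c,428.5,152,94);print('port',p)
for yaw in(-.145,-.16):
  u=np.array([np.cos(yaw),np.sin(yaw)]);v=np.array([-u[1],u[0]])
  for h in ((a+b)[:2]/2,): print(yaw,h+106*u+35*v)
  print((p[:2]-h)@u,(p[:2]-h)@v)
```

```text
handle [479.046   37.3727  87.    ] [464.8761 -59.3621  87.    ] -0.145447569753139 [471.9611 -10.9947  87.    ]
port [582.3577   6.2066  94.    ]
-0.145 [581.9059   8.3218]
106.75265584034877 32.972317180284755
-0.16 [582.1833   6.6705]
106.24608018076192 34.569837654064294
```

View pics/w3z.png

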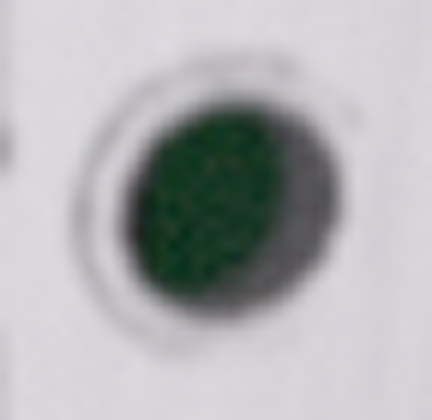

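Run:
```python
from h import *
print(plan([501,289.3,240],1.57))
```

```text
(array([-7.9800e-02,  6.5500e-02,  1.5193e+00,  4.0000e-04, -1.0993e+00,
        1.8000e-03]), 'dist', np.float64(304.55671905788233), 'deg', np.float64(98.93962948510871))
```

send_rows:
  series:
    - [[0, 0, 0.1, 0, -0.09, 0], [0.02, 0, 0.22, 0, -0.18, 0], [0.03, 0, 0.34, 0, -0.27, 0], [0.03, 0, 0.46, 0, -0.36, 0], [0.03, 0, 0.58, 0, -0.45, 0], [0.02, 0, 0.7, 0, -0.54, 0], [0.0, 0, 0.82, 0, -0.63, 0], [-0.02, 0, 0.94, 0, -0.7, 0]]
  jaw: 0.4

```text
time: 10.05
tool_pos: [493.8, 173.6, 250.6]
tool_rot: [-0.629, 0.629, 0.322, -0.323]
contact_force: [0.4, 0.2, -0.4]
opening: 59.8
```

Run:
```python
from h import *
print(tool()[0],plan([501,289.3,240],1.57))
```

```text
[493.8460586  173.60733935 250.55936001] (array([ 0.4909,  0.0522,  0.3083, -0.0005, -0.3959, -0.0009]), 'dist', np.float64(116.39360244200273), 'deg', np.float64(35.627662599169774))
```

send_rows:
  series:
    - [[0.1, 0.01, 0.06, 0, -0.09, 0], [0.2, 0.02, 0.12, 0, -0.18, 0], [0.3, 0.03, 0.18, 0, -0.27, 0], [0.4, 0.04, 0.25, 0, -0.35, 0], [0.47, 0.05, 0.3, 0, -0.39, 0], [0.49, 0.05, 0.308, 0, -0.396, 0], [0.49, 0.05, 0.308, 0, -0.396, 0], [0.49, 0.05, 0.308, 0, -0.396, 0]]

```text
time: 10.85
tool_pos: [502.2, 287.3, 241.1]
tool_rot: [-0.502, 0.502, 0.498, -0.498]
contact_force: [-0.6, 0.1, -0.6]
opening: 59.9
```

Run:
```python
from h import *
import pickle
c=cap('wrist','w4.png'); print(robot.get_obs()['tool_pos']);pickle.dump(c,open('w4.pkl','wb'))
```

```text
[502.1904628  287.28059364 241.24233723]
```

View pics/w4.png

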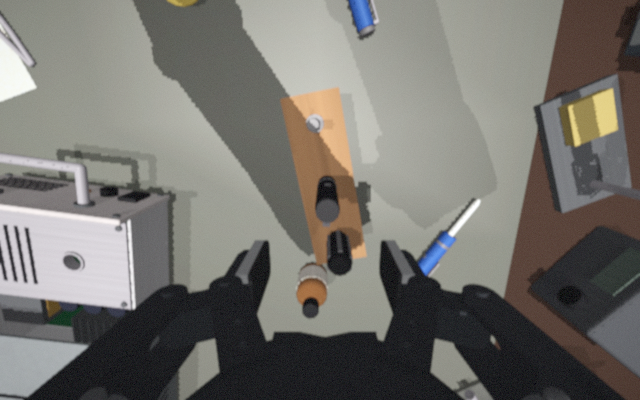

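Run:
```python
from h import *
im=cv2.imread('pics/w4.png')[165:285,295:365]
cv2.imwrite('pics/w4z.png',cv2.resize(im,None,fx=5,fy=5,interpolation=cv2.INTER_CUBIC))
```

```text
(no output)
```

View pics/w4z.png

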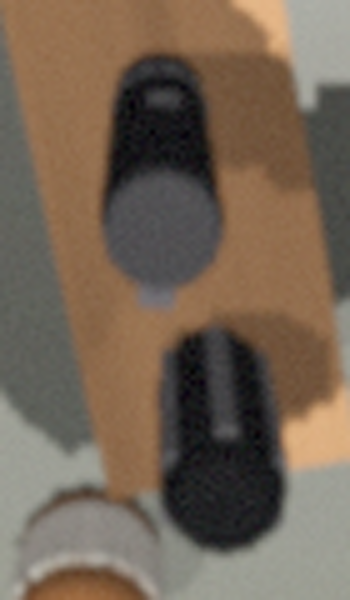

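Run:
```python
from h import *
import pickle
c=pickle.load(open('w4.pkl','rb'))
p=onz(c,327.2,210.2,167); print(p, onz(c,295+157/5,165+300/5,160))
print(onz(c,295+163/5,165+60/5,72))
print(plan([p[0],p[1],120],1.5))
```

```text
[500.03092025 288.51612968 167.        ] [514.98824517 287.83892994 160.        ]
[493.85683826 289.69615917  72.        ]
(array([ 6.400e-03,  6.062e-01,  1.080e-02, -1.000e-04,  3.970e-02,
       -4.000e-04]), 'dist', np.float64(121.26786264234208), 'deg', np.float64(3.5692389987443764))
```

send_rows:
  series:
    - [[0.006, 0.1, 0.01, 0, 0.02, 0], [0.007, 0.2, 0.01, 0, 0.02, 0], [0.007, 0.3, 0.01, 0, 0.02, 0], [0.007, 0.4, 0.01, 0, 0.02, 0], [0.007, 0.5, 0.01, 0, 0.02, 0], [0.007, 0.58, 0.01, 0, 0.02, 0], [0.007, 0.6, 0.01, 0, 0.02, 0], [0.007, 0.6, 0.01, 0, 0.02, 0]]

```text
time: 11.7
tool_pos: [500.0, 289.2, 121.2]
tool_rot: [-0.509, 0.51, 0.49, -0.491]
contact_force: [0.1, -0.2, 0.6]
opening: 59.5
```

Run:
```python
from h import *
import pickle
c=cap('wrist','w5.png'); cap('side','sd5.png'); print(robot.get_obs()['tool_pos'], plan([500.2,288.8,120],1.53))
```

```text
[500.50028253 289.85530182 122.21271013] (array([-0.0053,  0.0111,  0.0013,  0.0005,  0.0018,  0.0004]), 'dist', np.float64(2.469801135271039), 'deg', np.float64(0.17040034235617202))
```

View pics/w5.png

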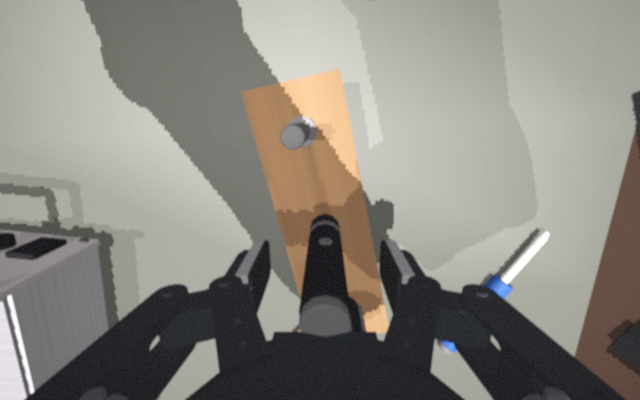

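send_rows:
  series:
    - [[0, 0, 0, 0, 0, 0], [0, 0, 0, 0, 0, 0], [0, 0, 0, 0, 0, 0], [0, 0, 0, 0, 0, 0], [0, 0, 0, 0, 0, 0], [0, 0, 0, 0, 0, 0], [0, 0, 0, 0, 0, 0], [0, 0, 0, 0, 0, 0]]
  jaw: -1

```text
time: 12.6
tool_pos: [500.3, 290.1, 121.9]
tool_rot: [0.509, -0.509, -0.491, 0.49]
contact_force: [-0.1, -1.0, 6.7]
opening: 18.7
```

send_rows:
  series:
    - [[0, -0.03, 0, 0, 0, 0], [0, -0.08, 0, 0, 0, 0], [0, -0.14, 0, 0, 0, 0], [0, -0.22, 0, 0, 0, 0], [0, -0.3, 0, 0, 0, 0], [0, -0.38, 0, 0, 0, 0], [0, -0.46, 0, 0, 0, 0], [0, -0.5, 0, 0, 0, 0]]

```text
time: 13.4
tool_pos: [500.6, 290.2, 223.6]
tool_rot: [-0.509, 0.509, 0.491, -0.49]
contact_force: [-0.6, -0.8, -1.0]
opening: 18.5
```

Run:
```python
from h import *
import pickle
c=cap('wrist','w6.png'); d=cap('side','sd6.png');s=cap('scene','sc6.png'); print(robot.get_obs())
pickle.dump((c,s,d),open('w6.pkl','wb'))
a=cv2.imread('pics/sc6.png')[90:250,340:480]; b=cv2.imread('pics/sd6.png')[70:230,240:380]
f=lambda x:cv2.resize(x,(395,451),interpolation=cv2.INTER_CUBIC)
cv2.imwrite('pics/z6.png',cv2.hconcat([f(a),f(b)]))
```

```text
{'time': 13.55, 'joint_pos': array([-0.86182768,  0.29631803,  0.27415365,  1.86539446, -0.09481442,
        0.99149556,  0.98647266]), 'joint_velocities': array([ 0.00058878,  0.01770434, -0.00223497,  0.01685458, -0.00255809,
       -0.00806254,  0.00238311]), 'joint_torque': array([ 3.40083533e-02, -7.70478559e+01,  5.71598321e+00, -4.47433877e+01,
        8.70850403e-02,  2.64751157e-01, -5.29190898e-02]), 'tool_pos': array([500.12812694, 290.07448088, 221.77944353]), 'tool_rot': array([ 0.5092189 , -0.5092057 , -0.49094151,  0.49028777]), 'contact_force': array([ 0.38009446,  0.80615472, -1.89665273]), 'wrist_torque': array([-0.02816199, -0.00895963, -0.0812579 ]), 'opening': 18.466113113508104}
```

View pics/z6.png

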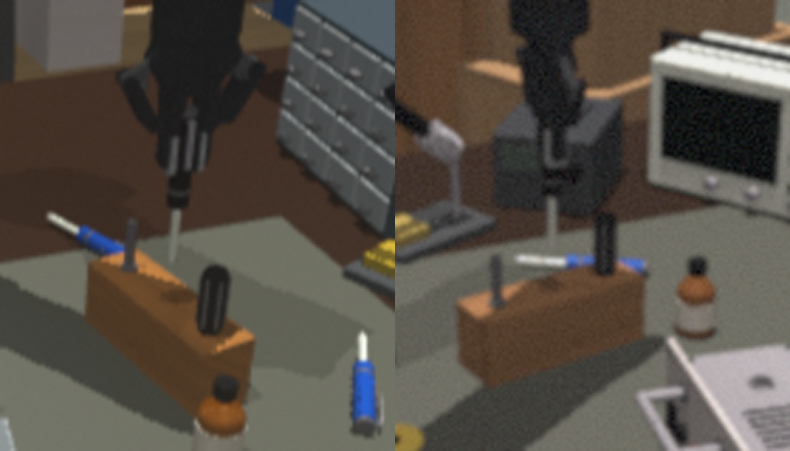

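View pics/w6.png

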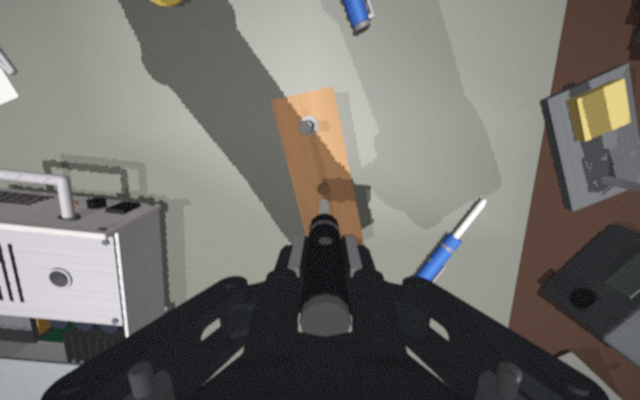

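Run:
```python
from h import *
import pickle
np.set_printoptions(precision=1,suppress=True)
c,s,d=pickle.load(open('w6.pkl','rb'))
print('tip',tri(s,(401,182.2),d,(295.7,158)),onz(s,401,182.2,111),onz(d,295.7,158,111))
print('sh',tri(s,(402.4,163.4),d,(296,139.9)))
print('wrist tip',onz(c,324,202,111))
for z in (111,171,220): 
  print(z,[proj(k,[500.3,290,z])[0] for k in (s,d,c)])
im=cv2.imread('pics/w6.png')[180:250,290:360]
cv2.imwrite('pics/w6z.png',cv2.resize(im,None,fx=8,fy=8,interpolation=cv2.INTER_CUBIC))
```

```text
tip (array([500.8, 291.5, 112.8]), np.float64(3.3651634217036084)) [495.5 295.1 111. ] [501.5 291.5 111. ]
sh (array([501.3, 289.5, 169.3]), np.float64(4.711958223602316))
wrist tip [503.7 289.  111. ]
111 [array([400.1, 183.4]), array([295.5, 158.3]), array([325. , 198.3])]
171 [array([402.1, 163.5]), array([295.3, 138.5]), array([325.1, 222.4])]
220 [array([403.8, 146.2]), array([295.1, 121.8]), array([325.4, 256. ])]
```

View pics/w6z.png

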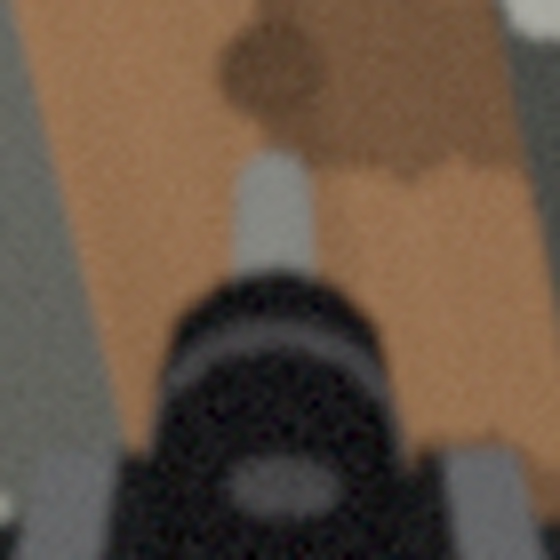

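Run:
```python
from h import *
import pickle
c,s,d=pickle.load(open('w6.pkl','rb'))
print(onz(c,60.3,277.5,94)); print(plan([580,6,262],1.532)); print(plan([580,6,262],1.41))
```

```text
[581.75683583   7.80610856  94.        ]
(array([-1.4044e+00, -2.0180e-01, -4.5200e-01,  4.0000e-04,  1.0000e-03,
        4.0000e-04]), 'dist', np.float64(297.81793088761333), 'deg', np.float64(0.10582606079989812))
(array([-1.4044e+00, -2.0180e-01, -4.5200e-01,  4.0000e-04,  7.8700e-02,
        5.0000e-04]), 'dist', np.float64(297.81793088761333), 'deg', np.float64(7.081891052187079))
```

send_rows:
  series:
    - [[-0.04, -0.08, 0, 0, 0, 0], [-0.12, -0.14, -0.03, 0, 0, 0], [-0.22, -0.2, -0.06, 0, 0, 0], [-0.34, -0.2, -0.1, 0, 0, 0], [-0.48, -0.2, -0.15, 0, 0, 0], [-0.62, -0.2, -0.2, 0, 0, 0], [-0.76, -0.2, -0.25, 0, 0, 0], [-0.9, -0.2, -0.3, 0, 0, 0]]

```text
time: 14.35
tool_pos: [553.7, 105.0, 262.3]
tool_rot: [-0.509, 0.51, 0.49, -0.49]
contact_force: [0.0, 0.9, -0.1]
opening: 18.3
```

send_rows:
  series:
    - [[-0.12, 0, -0.04, 0, 0, 0], [-0.24, 0, -0.08, 0, 0, 0], [-0.34, 0, -0.11, 0, 0, 0], [-0.42, 0, -0.13, 0, 0, 0], [-0.48, 0, -0.145, 0, 0, 0], [-0.505, 0, -0.152, 0, 0, 0], [-0.505, 0, -0.152, 0, 0, 0], [-0.505, 0, -0.152, 0, 0, 0]]

```text
time: 15.15
tool_pos: [579.8, 6.4, 261.4]
tool_rot: [0.509, -0.509, -0.491, 0.491]
contact_force: [0.4, -0.0, -1.9]
opening: 18.7
```

Run:
```python
from h import *
import pickle
c=cap('wrist','w7.png'); print(robot.get_obs()['tool_pos'],robot.get_obs()['opening'])
pickle.dump(c,open('w7.pkl','wb'))
```

```text
[579.8175089    6.64389394 261.35023295] 18.490712358834703
```

View pics/w7.png

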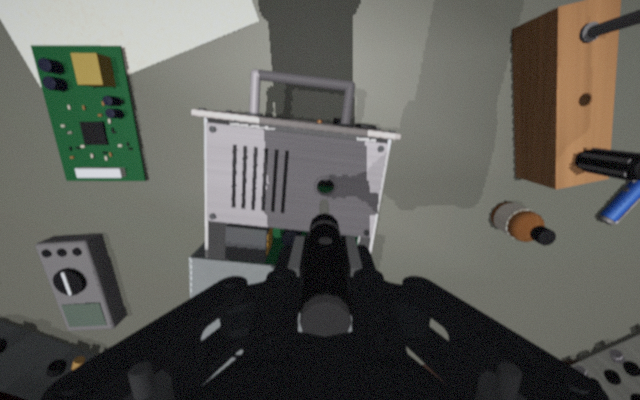

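```bash
cat > z.py <<'E'
import cv2,sys
f,x,y,w,h,k,o=sys.argv[1:]
x,y,w,h,k=map(int,(x,y,w,h,k))
cv2.imwrite('pics/'+o,cv2.resize(cv2.imread('pics/'+f)[y:y+h,x:x+w],None,fx=k,fy=k,interpolation=cv2.INTER_CUBIC))
E
python3 z.py w7.png 290 165 70 60 10 w7z.png
```

```text
(no output)
```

View pics/w7z.png

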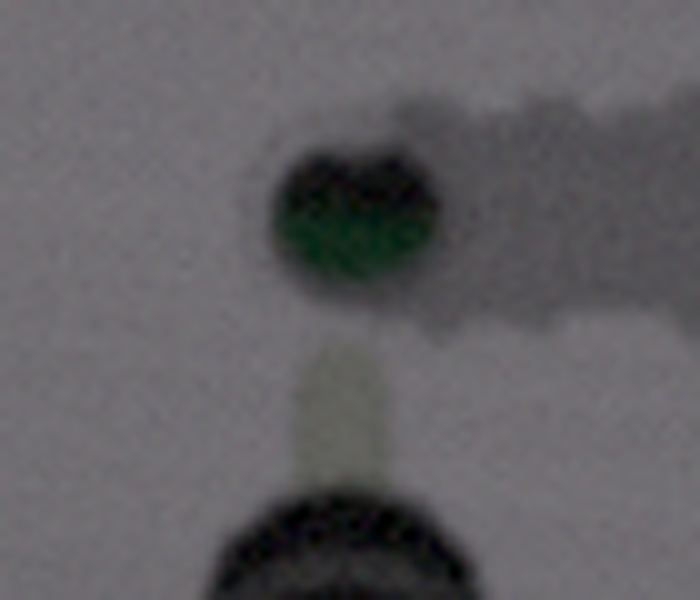

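Run:
```python
from h import *
import pickle
np.set_printoptions(precision=2,suppress=True)
c=pickle.load(open('w7.pkl','rb'))
o,_=ray(c,320,200);print('cam',o)
print('port',onz(c,325.05,186.75,94),'tip',onz(c,323.55,202.8,151))
# project tip disk for tcp-axis
for cx in (579.8,582,584):
  P=[[cx+4*np.cos(a),6.5+4*np.sin(a),151] for a in np.linspace(0,6.28,60)]
  q=proj(c,P);print(cx,q.min(0),q.max(0),proj(c,[cx,6.5,151]))
P=[[582+10*np.cos(a),6.5+10*np.sin(a),94] for a in np.linspace(0,6.28,60)]
q=proj(c,P);print(q.min(0),q.max(0),proj(c,[582,6.5,94]))
```

```text
cam [509.23   8.33 390.97]
port [582.03   6.06  94.  ] tip [582.83   4.62 151.  ]
579.8 [321.05 195.19] [329.98 203.76] [[325.52 199.49]]
582 [321.15 197.56] [330.06 206.08] [[325.61 201.84]]
584 [321.24 199.7 ] [330.12 208.19] [[325.69 203.97]]
[316.3  177.74] [334.58 195.52] [[325.45 186.71]]
```

send_rows:
  series:
    - [[0.004, 0.03, 0.002, 0, 0, 0], [0.007, 0.07, 0.004, 0, 0, 0], [0.007, 0.11, 0.004, 0, 0, 0], [0.007, 0.15, 0.004, 0, 0, 0], [0.007, 0.19, 0.004, 0, 0, 0], [0.007, 0.22, 0.004, 0, 0, 0], [0.007, 0.22, 0.004, 0, 0, 0], [0.007, 0.22, 0.004, 0, 0, 0]]

```text
time: 16.0
tool_pos: [579.2, 7.1, 217.3]
tool_rot: [-0.509, 0.509, 0.491, -0.491]
contact_force: [0.4, -0.9, -0.7]
opening: 18.3
```

```bash
python3 - <<'E'
from h import *
import pickle
c=cap('wrist','w8.png');d=cap('side','sd8.png');s=cap('scene','sc8.png'); print(robot.get_obs()['tool_pos'],robot.get_obs()['opening'])
pickle.dump((c,s,d),open('w8.pkl','wb'))
E
python3 z.py w8.png 290 165 70 60 10 w8z.png
python3 z.py sd8.png 340 110 90 110 6 sd8z.png
python3 z.py sc8.png 250 130 110 110 6 sc8z.png
```

```text
[579.35740563   7.20342244 217.66279793] 18.301482155613854
```

View pics/w8z.png

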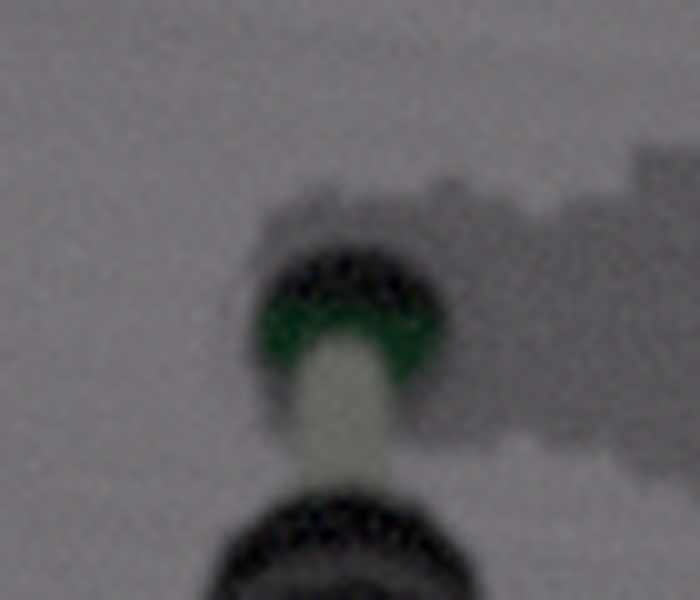

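View pics/sd8z.png

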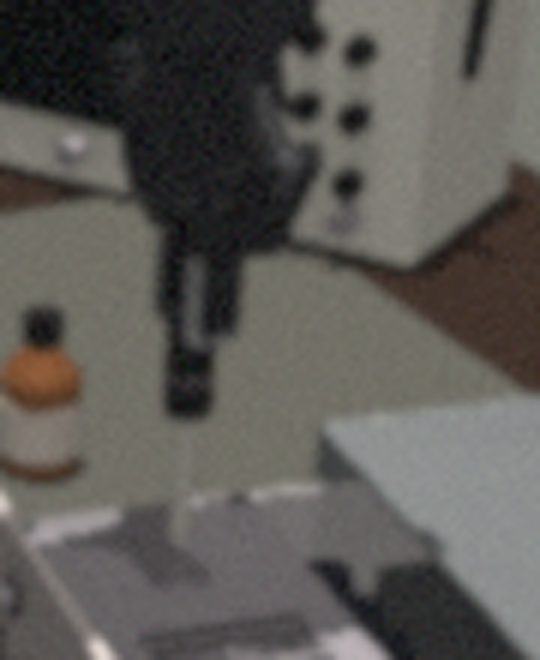

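View pics/sc8z.png

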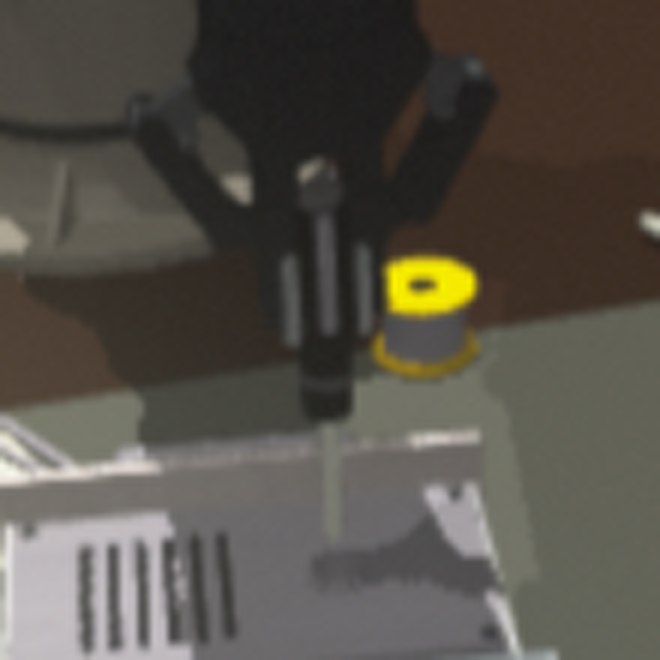

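Run:
```python
from h import *
import pickle
np.set_printoptions(precision=2,suppress=True)
c,s,d=pickle.load(open('w8.pkl','rb'))
def disk(cx,cy,r,z):
  q=proj(c,[[cx+r*np.cos(a),cy+r*np.sin(a),z] for a in np.linspace(0,6.28,60)]); return q.min(0),q.max(0)
print(disk(582,6,10,94)); print(disk(582,6,4,107))
print('obs port L/R/top',290+25.5-.45,290+44.7-.45,165+24.5-.45,' tip top,col',165+33.3-.45,290+34.5-.45)
for x,y in((579.3,7.1),(582,6)):
 for z in (107,167,197):
  a=proj(s,[x,y,z])[0];b=proj(d,[x,y,z])[0]
  print(x,z,'sc8z',(a-[250,130]+.4)*6,'sd8z',(b-[340,110]+.4)*6)
```

```text
(array([313.7, 188.2]), array([334.9 , 208.56]))
(array([319.83, 198.25]), array([328.73, 206.76]))
obs port L/R/top 315.05 334.25 189.05  tip top,col 197.85000000000002 324.05
579.3 107 sc8z [335.08 542.97] sd8z [180.39 535.62]
579.3 167 sc8z [327.92 414.85] sd8z [189.54 404.17]
579.3 197 sc8z [324.14 347.17] sd8z [194.28 336.03]
582 107 sc8z [334.06 547.3 ] sd8z [187.5  535.53]
582 167 sc8z [326.85 418.99] sd8z [196.82 404.09]
582 197 sc8z [323.04 351.2 ] sd8z [201.65 335.96]
```

send_rows:
  series:
    - [[0.002, 0.01, -0.001, 0, 0, 0], [0.0025, 0.02, -0.0015, 0, 0, 0], [0.0025, 0.035, -0.0015, 0, 0, 0], [0.0025, 0.05, -0.0015, 0, 0, 0], [0.0025, 0.05, -0.0015, 0, 0, 0], [0.0025, 0.05, -0.0015, 0, 0, 0], [0.0025, 0.05, -0.0015, 0, 0, 0], [0.0025, 0.05, -0.0015, 0, 0, 0]]

```text
time: 16.95
tool_pos: [579.5, 7.7, 207.4]
tool_rot: [-0.509, 0.509, 0.491, -0.491]
contact_force: [0.6, -0.6, -1.3]
opening: 18.8
```

```bash
python3 - <<'E'
from h import *
import pickle
np.set_printoptions(precision=2,suppress=True)
c=cap('wrist','w9.png');d=cap('side','sd9.png'); o=robot.get_obs();print(o['tool_pos'],o['contact_force'])
pickle.dump((c,d),open('w9.pkl','wb'))
def disk(cx,cy,r,z):
  q=(proj(c,[[cx+r*np.cos(a),cy+r*np.sin(a),z] for a in np.linspace(0,6.28,60)])-[290,165]+.45)*10; return q.min(0),q.max(0)
print(disk(582,6,10,94)); print(disk(582,6,4,97))
E
python3 z.py w9.png 290 165 70 60 10 w9z.png
```

```text
[579.52   7.69 207.41] [ 0.77  0.13 -0.51]
(array([230.77, 259.77]), array([450.73, 470.49]))
(array([296.15, 333.17]), array([385.16, 418.34]))
```

View pics/w9z.png

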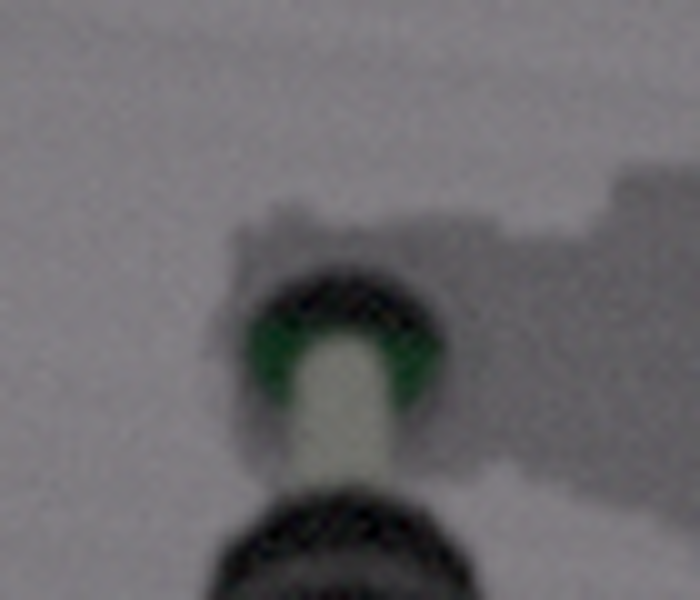

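send_rows:
  series:
    - [[0.0015, 0.0, -0.0015, 0, 0, 0], [0.0015, 0.01, -0.0015, 0, 0, 0], [0.0015, 0.03, -0.0015, 0, 0, 0], [0.0015, 0.05, -0.0015, 0, 0, 0], [0.0015, 0.07, -0.0015, 0, 0, 0], [0.0015, 0.09, -0.0015, 0, 0, 0], [0.0015, 0.1, -0.0015, 0, 0, 0], [0.0015, 0.1, -0.0015, 0, 0, 0]]

```text
time: 17.85
tool_pos: [579.6, 8.0, 186.9]
tool_rot: [0.509, -0.509, -0.49, 0.491]
contact_force: [0.4, 0.1, -0.5]
opening: 18.5
```

```bash
python3 - <<'E'
from h import *
import pickle
np.set_printoptions(precision=2,suppress=True)
c=cap('wrist','w10.png'); o=robot.get_obs();print(o['tool_pos'],o['contact_force'])
def disk(cx,cy,r,z):
  q=(proj(c,[[cx+r*np.cos(a),cy+r*np.sin(a),z] for a in np.linspace(0,6.28,60)])-[290,165]+.45)*10; return q.min(0),q.max(0)
print(disk(582,6,10,94)); print(disk(582,6,4,94), disk(582,6,4,77))
E
python3 z.py w10.png 290 165 70 60 10 w10z.png
```

```text
[579.74   7.97 187.17] [-0.04 -0.46 -0.24]
(array([217.64, 321.86]), array([456.06, 548.63]))
(array([289.2 , 391.06]), array([384.58, 481.76])) (array([293.36, 334.67]), array([382.53, 419.99]))
```

View pics/w10z.png

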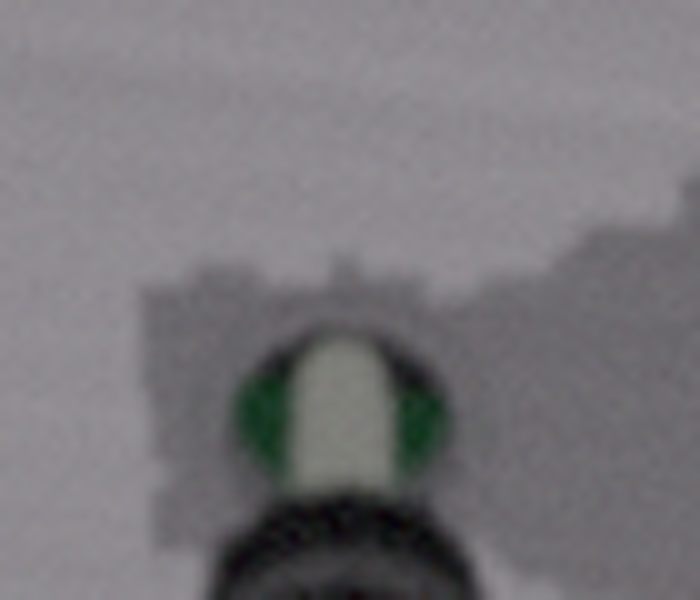

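send_rows:
  series:
    - [[0, 0.01, 0, 0, 0, 0], [0, 0.03, 0, 0, 0, 0], [0, 0.05, 0, 0, 0, 0], [0, 0.07, 0, 0, 0, 0], [0, 0.09, 0, 0, 0, 0], [0, 0.11, 0, 0, 0, 0], [0, 0.125, 0, 0, 0, 0], [0, 0.13, 0, 0, 0, 0]]

```text
time: 18.7
tool_pos: [579.6, 8.0, 160.9]
tool_rot: [0.509, -0.509, -0.49, 0.491]
contact_force: [0.4, 0.7, -0.1]
opening: 18.8
```

send_rows:
  series:
    - [[0, 0, 0, 0, 0, 0], [0, 0, 0, 0, 0, 0], [0, 0, 0, 0, 0, 0], [0, 0, 0, 0, 0, 0], [0, 0, 0, 0, 0, 0], [0, 0, 0, 0, 0, 0], [0, 0, 0, 0, 0, 0], [0, 0, 0, 0, 0, 0]]

```text
time: 19.5
tool_pos: [579.8, 8.0, 161.3]
tool_rot: [0.509, -0.509, -0.491, 0.491]
contact_force: [-0.2, 0.1, -0.4]
opening: 18.6
```

```bash
python3 - <<'E'
from h import *
import pickle
np.set_printoptions(precision=2,suppress=True)
c=cap('wrist','w11.png');d=cap('side','sd11.png');s=cap('scene','sc11.png'); o=robot.get_obs();print(o['tool_pos'],o['contact_force'],o['opening'])
def disk(c,cx,cy,r,z,x0,y0,k):
  q=(proj(c,[[cx+r*np.cos(a),cy+r*np.sin(a),z] for a in np.linspace(0,6.28,60)])-[x0,y0]+.45)*k; return q.min(0),q.max(0)
print(disk(c,582,6,10,94,290,165,10)); print(disk(c,582,6,4,94,290,165,10))
for p in ([580,7.7],[582,6]):
  print('scene shoulder/mouth',disk(s,*p,10,111,250,130,6),disk(s,*p,12.5,94,250,130,6))
  print('side',disk(d,*p,10,111,340,110,6),disk(d,*p,12.5,94,340,110,6))
E
python3 z.py w11.png 290 165 70 60 10 w11z.png
python3 z.py sd11.png 340 110 90 110 6 sd11z.png
python3 z.py sc11.png 250 130 110 110 6 sc11z.png
python3 -c "
import cv2
b=cv2.imread('pics/sd11z.png')[:660];a=cv2.imread('pics/sc11z.png')[:660]
cv2.imwrite('pics/m11.png',cv2.hconcat([a[80:,120:520],b[80:,0:400]]))"
```

```text
[579.77   7.99 161.3 ] [-0.5   0.43 -0.63] 18.778696740668824
(array([201.07, 413.64]), array([467.51, 664.19]))
(array([281.04, 490.25]), array([387.62, 590.46]))
scene shoulder/mouth (array([311.39, 521.02]), array([362.25, 550.71])) (array([307.28, 552.  ]), array([370.22, 589.55]))
side (array([157.44, 514.49]), array([206.71, 538.37])) (array([148.97, 547.55]), array([210.14, 577.84]))
scene shoulder/mouth (array([308.4 , 524.57]), array([359.37, 554.4 ])) (array([304.3 , 555.58]), array([367.38, 593.29]))
side (array([163.79, 515.39]), array([213.08, 539.29])) (array([155.27, 548.45]), array([216.48, 578.77]))
```

View pics/w11z.png

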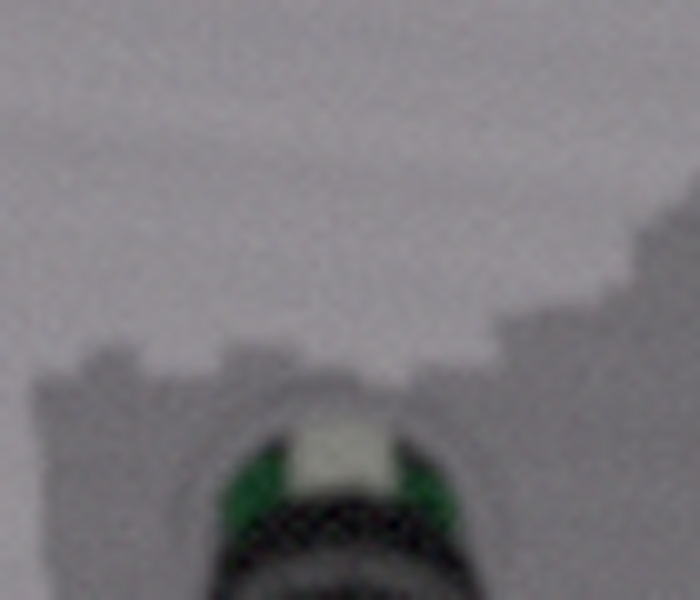

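View pics/m11.png

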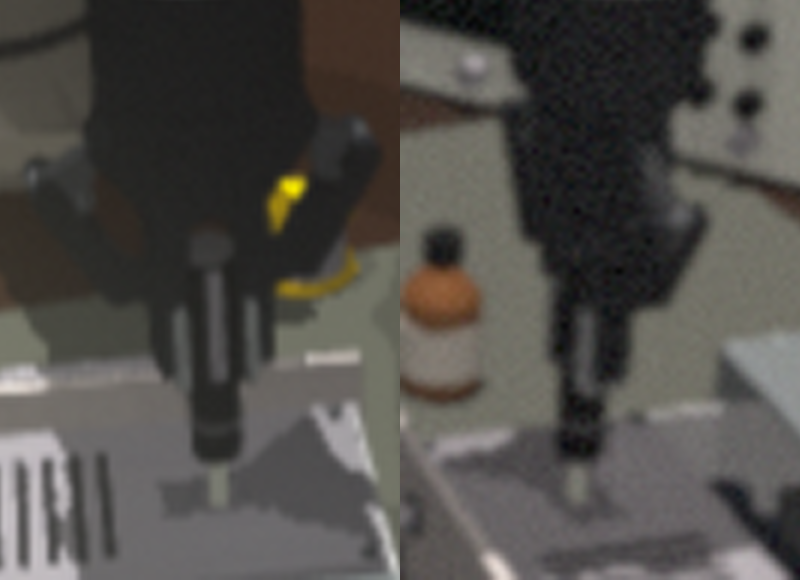

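```bash
python3 z.py sd3.png 350 190 45 35 9 a.png; python3 z.py sc3.png 285 205 45 35 9 b.png
python3 -c "
import cv2
cv2.imwrite('pics/p3.png',cv2.hconcat([cv2.imread('pics/b.png'),cv2.imread('pics/a.png')]))"
python3 - <<'E'
from h import *
import pickle
c,s,d=pickle.load(open('w3.pkl','rb'))
for p in ((580,7.8),(582,6)): print((proj(s,[*p,94])-[285,205]+.45)*9,(proj(d,[*p,94])-[350,190]+.45)*9)
E
```

```text
[[193.5062971  180.75707657]] [[179.10531422 123.68910877]]
[[188.78046356 186.31122485]] [[188.76543137 125.22865648]]
```

View pics/p3.png

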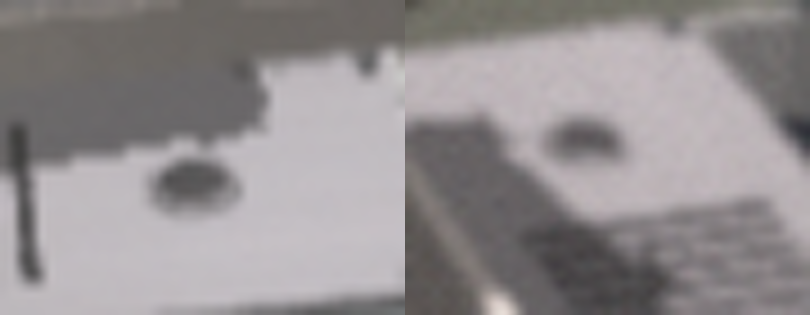

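Run:
```python
from h import *
o=robot.get_obs();print(o['tool_pos'],abs(o['joint_velocities']).max(),o['time']); print(robot.close_job())
```

```text
[579.77479415   7.9873319  161.30424061] 0.0024949646294212834 19.65
the job is handed in; nothing more can be done
None
```

I pulled the drawer to its stop, took the pen out of the tool block and lowered its nose down the middle of the test port. I handed the job in at 19.65 s with the gripper still holding the pen there. No verdict was reported.

- **Drawer:** the wrist force rose to 44 N at the stop, and pictures taken just after showed the drawer out. I only checked it by eye after that.
- **Centring:** in the wrist view the nose is within about 0.5 mm of the port's axis. Side and scene pictures of the open port put it where the arm reports the pen, to about 1 mm.
- **Tip depth:** working from the grip height, the tip is about 43 mm below the mouth, or 15 mm above the terminal. The scene view reads about 4 mm higher and the side view about 2 mm lower. Both are inside the 6 to 24 mm band.
- **Upright, still, no contact:** the pen looked upright to about 1° in the scene and side views above the port. At the end the arm was at rest and the force reading was only noise (under 1 N).
- **Other tools and bottle:** I saw no contact with the driver, trimmer or bottle, but I did not measure their positions again at the end.
- **Disagreement:** the wrist camera reads about 2 mm off the other two cameras. I therefore centred the nose on the port within the wrist picture alone.

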